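# Start the tube shaker

## Robot

A 7-joint arm with a two-finger parallel gripper is mounted at the origin on the work surface. World frame = base frame: x ahead of the robot, y to its left, z up, the work surface at z = 0. Lengths are in m, angles in degrees, forces in N, time in s.
With the tool pointing down it reaches from about 0.425 to 0.975 m from the base axis. Payload 16.7 kg.
Tool frame: the origin (TCP) lies at the very end of the fingers, on their centre line; the grasp point (between the pads) lies 19 mm behind it (arm.tcp_to_grasp is the z of the grasp point in the tool frame, in m); z points along the fingers, y is the direction in which the jaws open and shut (so a half turn about z gives the same grasp; the last joint's range is limited). The gripper opens to 85 mm and grips with 20 to 120 N. Pads are 22 mm wide; open, the fingers measure 114 mm over their backs; the gripper's body (76 mm by 85 mm) begins 54 mm behind the grasp point. The pads swing forward as they close: fully open they stand 13 mm farther back than shut.
Start: joints at [63.627, 24.414, 4.234, 92.017, -1.954, 63.644, -3.845], TCP at [0.206, -0.643, 0.231] pointing down, gripper open.
Joint ranges: [-163.25, 163.25], [-28.42, 122.38], [-70.27, 78.77], [12.13, 141.07], [-58.53, 238.53], [9.26, 117.41], [-156.51, 156.51]. Speed limits (degrees/s): [108.29, 108.29, 136.94, 136.94, 172.46, 172.46, 172.46].

## Interface

Orientations are given as [roll, pitch, yaw] about the fixed x, y, z axes, in that order (R = Rz(yaw) Ry(pitch) Rx(roll)).
In Python, from workcell import observe, optics, job, arm gives the robot as it stands.
- The arm moves only by the tool apply_moves, never from a script. Its argument "commands" is a list of rows, each a list of 2 entries, a list of its own where there are three numbers: the shift along the tool's x, y, z in units of 30 mm (1.0 is 30 mm), then the turn about the tool's z in units of 5 degrees (1.0 is 5 degrees). A call has exactly 5 rows; each row is the pose to reach, as a shift and turn from the pose commanded when the call began, along the tool's axes at that moment; what a row does not reach only later rows make up. A row lasts 1/12 s, in which the tool goes at most 41.7 mm and 7.16 degrees, less where a joint would pass 70% of its speed; a pose out of reach is approached as far as the arm can. A call with a gripper value outside its range is refused whole. "jaw" is the opening, from 0 (shut) to 1 (fully open), set as the call begins (left out, the last holds). The fingers move at their own pace and stop on an object; the grip force is fixed at half the most. Time passes only in rows, so rows that repeat a pose let the fingers close, or fill a call up. It gives the time, the measured TCP pose, the force and the opening at its end, in the units of the state.
- observe(): the state, without advancing time (a new reading comes with each control period).
- optics.grab_frame(name): name is "side" or "top"; returns a dict with "img" (400x640x3 uint8, red, green, blue), "range_z" (400x640 float32, m along the optical axis (not along the pixel's ray), 0 where there is no reading), "fovy" (degrees; the focal length in pixels is half the picture's height over the tangent of half this angle, whatever the lens; pixels are square), "cx", "cy" (the principal point, pixels), "xyz" and "attitude" of the camera in the world. Camera axes: x right, y down, z forward; pixel columns grow to the right and rows downward; lengths in m; the calibration is good to about 2 mm. A picture is of the moment at which its call begins.
- job.hand_in(): hands the job in, once; it reports no verdict.
The state is a dict: "time": time; "joints": joint angles; "joint_velocities": joint speeds; "tau": joint torques, N m; "tool_pos": TCP position; "ee_rot": TCP orientation; "ft_force": force on the tool from outside, world axes, zero at the start; "wrist_torque": the same for the moment, N m; "opening": finger opening in m.
Only numpy, scipy, OpenCV 4.12 (cv2) and the standard library are available. Lean on these libraries where they do the work, as an engineer would, in place of code of your own. Each camera call takes 0.05 s, during which the arm holds its last target.

## Task

Start the tube shaker: push its half-open lid down until it is fully shut, then switch it on by pressing the raised far half of the rocker switch (the half farther from the robot) all the way down, and then press the round key fully down for a moment and let it come back up. Work by pressing and pushing only: do not open the lid further, do not press the square key or the long key, and leave the small jar and all the other loose things standing or lying where they are.

Things in the scene. Friction and masses are not known exactly. Their poses are not given: they have to be found in the camera images.
- shaker: Fixed tube shaker, 300 (x) by 320 (y) mm, blue base. Origin: centre of its underside on the bench; x points away from the robot, z up. Front part (x -150 to -45 mm): flat grey deck 70 mm high with one row along y, pitch about 58 mm, order varies: rocker switch, round, square and long key, small jar. Rear part: white housing 100 mm high with tubes, under the lid.
- lid (a joint): Angle of the lid in rad: 0 = fully shut, lying level; it starts half open at 0.45 to 0.85; growing = opening. The hinge is stiff: the lid stays where it is left; pushing it down 90 mm from the hinge axis takes about 2 to 8 N.
- lid_hinge (a point): Middle of the lid's hinge axis, at the shaker's far edge (shaker x +145 mm, y 0, 100.5 mm above the bench). The white lid is a flat plate, 180 mm from hinge to free edge, 250 mm wide, 15 mm thick, the axis in the plane of its underside. Shut, its top is 115.5 mm above the bench; open, it slopes up from the hinge towards the robot.
- lid_edge (a point): Middle of the lid's free edge (the one nearer the robot), on its top face, 180 mm from the hinge.
- rocker (a joint): Angle of the rocker in rad: 0 = off (near half level, far half raised), 0.36 = on (far half pressed level, near half raised). It stays where it is left; pressing 17 mm from the pivot takes about 4 N. Starts off, at 0 to 0.03.
- rocker_pivot (a point): Middle of the rocker's pivot, 85 mm above the bench. The white rocker is 54 mm long along the shaker's x and 26 mm wide, two flat halves of 27 mm that meet at the pivot in a shallow V, in a black frame 66 by 36 mm. It pivots about the shaker's y.
- rocker_far (a point): Point to press: middle of the top face of the rocker's far half, 17 mm from the pivot. When fully on it is 85 mm above the bench.
- round_key (a joint): Travel of the round key in m: 0 = up, 0.006 = fully down. A spring returns it; fully down takes 5 N.
- round_key_top (a point): Centre of the top of the round key, a white disc 30 mm in diameter in a round black ring of 40 mm. 88 mm above the bench when up; it moves straight down.
- square_key (a joint): Travel of the square key in m, 0 = up, 0.006 = down. Not to be pressed.
- square_key_top (a point): Centre of the top of the square key, white, 26 by 26 mm, in a square black frame of 36 mm; 88 mm above the bench.
- long_key (a joint): Travel of the long key in m, 0 = up, 0.006 = down. Not to be pressed.
- long_key_top (a point): Centre of the top of the long narrow key, a white flat bar 50 (shaker's x) by 14 mm, in a black frame 60 by 24 mm; 88 mm above the bench.
- jar: Small loose sample jar standing on the control deck in the row of keys, 24 mm in diameter, 42 mm tall, 30 g; origin at the centre of its underside. Leave it.
- tube: Loose conical tube standing upside down on its blue cap beside the shaker (left), 35 mm in diameter, 112 mm tall; origin under its centre. Leave it.
- rack: Loose red rack of small tubes on the bench right of the shaker, 130 by 70 by 44 mm; origin under its centre. Leave it.
- marker: Loose marker pen lying on the bench in front of the shaker, 120 mm long, 12 mm thick; origin under its middle. Leave it.
- beaker: Loose empty glass beaker on the bench left of the shaker, 70 mm in diameter, 85 mm tall; origin under its centre. Leave it.

How it is judged (in metres and radians):
On the way, in this order (a step that is already met when the one before it is completed fails the run):
1. the lid is fully shut (value of joint lid below 0.03 rad and value of joint rocker below 0.12 rad), for 0.2 s.
2. the rocker's far half is pressed down (on), the lid still shut (value of joint rocker above 0.3 rad and value of joint lid below 0.04 rad and value of joint round_key below 0.002 m), for 0.2 s.
3. the round key is pressed fully down with the shaker on and the lid shut (value of joint round_key above 0.0045 m and value of joint rocker above 0.3 rad and value of joint lid below 0.04 rad), for 0.1 s.
At the end, for the whole second after the job is handed in: Lid shut (below 0.04 rad), rocker on (above 0.30 rad), all three keys back up (below 1.5 mm), every loose thing within 20 mm of its place and the jar, tube and beaker upright within 0.15 rad (value of joint lid below 0.04 rad and value of joint rocker above 0.3 rad and value of joint each of round_key, square_key, long_key below 0.0015 m and distance of each of jar, tube, rack, marker, beaker from where it was at the start of the episode below 0.02 m and angle between each of jar, tube, beaker's own z axis and vertical below 0.15 rad); the robot touches nothing.
It fails at once if the rocker is switched while the lid is open (value of joint rocker above 0.12 rad and value of joint lid above 0.08 rad).
It fails at once if the round key is pressed (over 2.5 mm) before the rocker is on (value of joint round_key above 0.0025 m and value of joint rocker below 0.25 rad).
It fails at once if the square key or the long key is pressed (over 2.5 mm) (value of joint any of square_key, long_key above 0.0025 m).
It fails at once if the lid is opened further (above 1.0 rad) (value of joint lid above 1 rad).
It fails at once if a loose thing is lifted, carried or pushed more than 20 mm, or tipped over (distance of any of jar, tube, rack, marker, beaker from where it was at the start of the episode above 0.02 m or angle between any of jar, tube, beaker's own z axis and vertical above 0.5 rad).
It also fails if it takes over 51 s, if anything falls off the work surface, if the arm or the gripper's body presses on something with over 40 N, if the wrist force passes 120 N, or if a joint passes its speed limit or range.

## Working session

There is one attempt and no reset: what is moved stays moved. The work goes in short steps, Python scripts to look and compute and a tool call to move; the robot and the scene stay as the last step left them, time stands still between calls to the robot, and variables do not carry over. Pictures are saved under pics/ and viewed, and the job is handed in when it is done.

Besides the shell and the picture viewer there is one more tool, called after "Call:" as name([rows], argument=value, ...), one row to a line, values as JSON. apply_moves: Moves the arm, as the interface text tells. Its arguments: {"type":"object","properties":{"commands":{"type":"array"},"jaw":{"type":"number"}},"required":["commands"]}

```bash
ls; mkdir -p pics
python3 - <<'E'
from workcell import observe, optics, job, arm
import cv2,numpy as np
print(observe())
for n in("top","side"):
    f=optics.grab_frame(n); cv2.imwrite(f"pics/{n}0.png",f["img"][:,:,::-1]); np.savez(f"{n}0.npz",**f)
    print(n,f["fovy"],f["cx"],f["cy"],f["xyz"],f["attitude"])
E
```

```text
pics
{'time': 0.0, 'joints': array([63.62737007, 24.45099169,  4.23158867, 92.05181423, -1.95699588,
       63.64596934, -3.8431733 ]), 'joint_velocities': array([ 0.04437939, -0.0143576 , -0.0114981 ,  0.1322501 ,  0.07516202,
       -0.09892353,  0.01936208]), 'tau': array([-8.11028640e-04, -9.49821639e+01,  3.75993356e+00, -4.63517082e+01,
        1.90746045e-02,  1.01006735e-02,  1.95781524e-05]), 'tool_pos': array([ 0.20627827, -0.64226664,  0.23059841]), 'ee_rot': array([-1.79923424e+02,  2.96505245e-03,  1.78048224e+01]), 'ft_force': array([ 0.40852872, -0.83501987,  0.24856211]), 'wrist_torque': array([-0.01747745, -0.06819067, -0.02953133]), 'opening': 0.08510762079652306}
top 57.18305436260298 312.7807022455848 200.9473878288541 [0.55276407 0.11894394 0.91015617] [-178.19730506    0.38363442  -91.04644473]
side 57.06296745853526 319.01971416368275 202.45284341443812 [ 0.42607921 -0.58037305  0.71612339] [-130.93736987    0.57572523  -13.07129556]
```

View pics/top0.png

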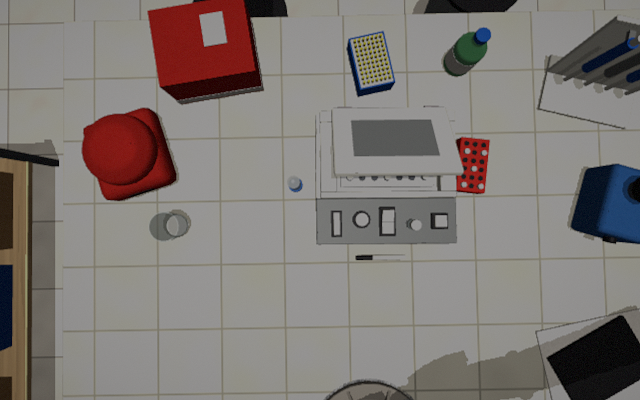

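View pics/side0.png

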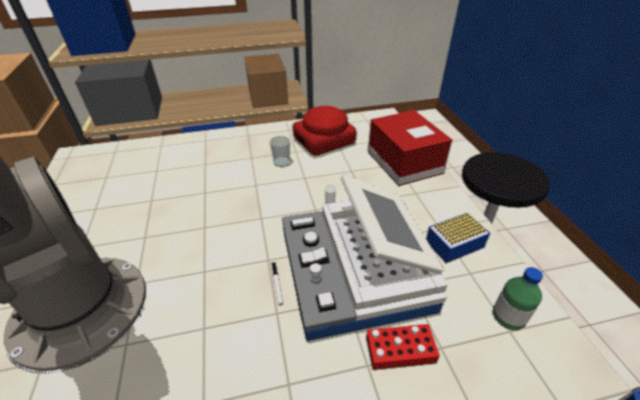

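The top view (up = +x, left = +y) shows, from left to right: long key (336,222), round key (362,219), rocker (388,220), jar (416,224) and square key (440,221). The lid's free edge runs from about (335,172) to (458,172). Next I'll turn these into positions.

```bash
cat > h.py <<'E'
import numpy as np,cv2
from scipy.spatial.transform import Rotation as R
def load(n): 
    return dict(np.load(n+".npz"))
def cam(f):
    fl=200/np.tan(np.radians(float(f["fovy"]))/2)
    return fl,R.from_euler("xyz",f["attitude"],degrees=True).as_matrix(),np.array(f["xyz"])
def cloud(f):
    fl,M,p=cam(f); v,u=np.mgrid[0:400,0:640]; z=f["range_z"]
    c=np.stack([(u-f["cx"])/fl*z,(v-f["cy"])/fl*z,z],-1)
    w=c@M.T+p; w[z==0]=np.nan; return w
def ray(f,u,v,h):
    fl,M,p=cam(f); d=M@np.array([(u-f["cx"])/fl,(v-f["cy"])/fl,1]); return p+d*(h-p[2])/d[2]
E
python3 - <<'E'
from h import *
np.set_printoptions(precision=4,suppress=True)
f=load("top0"); W=cloud(f)
for nm,u,v in [("long",336,222),("round",362,219),("rockN",388,229),("rockF",388,213),("jar",416,224),("sq",440,221),("deck",350,238),("bench",300,250),("lidL",340,165),("lidR",452,165),("lidfarL",345,112),("lidfarR",440,112),("lidmid",395,140)]:
    print(nm,W[v,u])
# white components on deck
img=f["img"].astype(int); g=img.min(2); 
x0,y0=312,198
crop=np.ascontiguousarray(f["img"][y0:250,x0:464])
cv2.imwrite("pics/deck.png",cv2.resize(crop[:,:,::-1],None,fx=5,fy=5,interpolation=cv2.INTER_NEAREST))
m=(g>165).astype(np.uint8); m[:199]=0;m[242:]=0;m[:,:318]=0;m[:,455:]=0
n,l,s,c=cv2.connectedComponentsWithStats(m)
for i in range(1,n):
    if s[i,4]>20: print(s[i],c[i],ray(f,*c[i],0.088))
# deck mask corners
W2=W[...,2]; dm=((abs(W2-0.07)<0.006)).astype(np.uint8); dm[:190]=0;dm[:,:300]=0;dm[:,470:]=0
cs,_=cv2.findContours(dm,0,2); k=max(cs,key=cv2.contourArea); r=cv2.minAreaRect(k); b=cv2.boxPoints(r); print(r); print([ray(f,*q,0.07) for q in b])
E
```

```text
long [0.5307 0.0729 0.0882]
round [0.5363 0.0146 0.0873]
rockN [ 0.5129 -0.0433  0.0856]
rockF [ 0.5487 -0.0432  0.0905]
jar [ 0.5239 -0.0985  0.1136]
sq [ 0.5286 -0.1599  0.086 ]
deck [0.4932 0.0407 0.0699]
bench [0.4608 0.1583 0.0002]
lidL [0.6444 0.069  0.1971]
lidR [ 0.6399 -0.1478  0.1997]
lidfarL [0.7688 0.0506 0.1226]
lidfarR [nan nan nan]
lidmid [ 0.697  -0.0458  0.1678]
((385.49993896484375, 216.49998474121094), (138.99996948242188, 52.99999237060547), -0.0)
[array([0.4832, 0.1185, 0.07  ]), array([0.6043, 0.1162, 0.07  ]), array([ 0.5983, -0.2016,  0.07  ]), array([ 0.4776, -0.1979,  0.07  ])]
```

Run:
```python
from h import *
f=load("side0"); crop=f["img"][170:350,260:460]
cv2.imwrite("pics/sidecrop.png",cv2.resize(crop[:,:,::-1],None,fx=3.3,fy=3.3,interpolation=cv2.INTER_CUBIC))
```

```text
(no output)
```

View pics/deck.png

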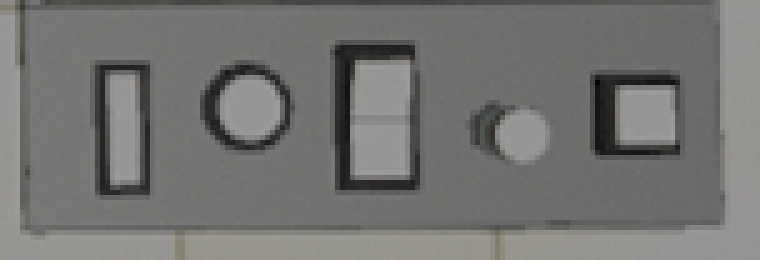

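View pics/sidecrop.png

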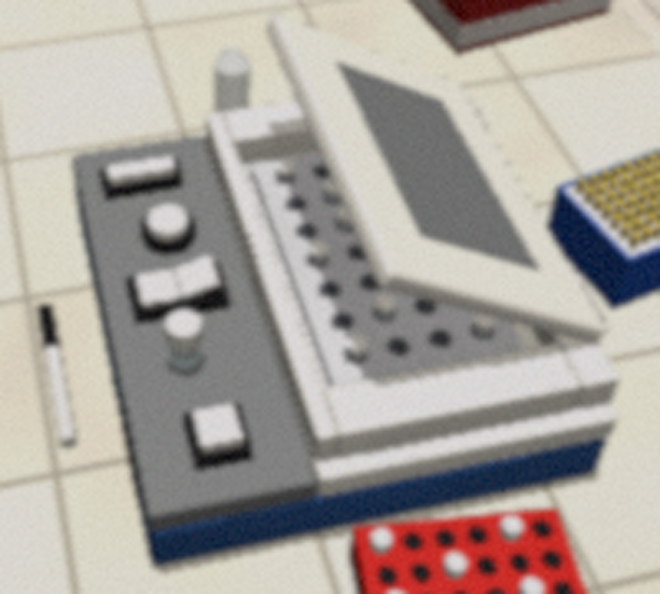

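The deck crop confirms the order: long, round, rocker (far half raised), jar, square. I'll locate the white key faces with a mask and fit the lid plane from depth.

Run:
```python
from h import *
np.set_printoptions(precision=4,suppress=True)
f=load("top0"); W=cloud(f)
g=cv2.cvtColor(f["img"],cv2.COLOR_RGB2GRAY); c=g[201:241,320:453]; t,_=cv2.threshold(c,0,255,16|8); print("otsu",t, g[238,350],g[219,362])
m=np.zeros_like(g); m[201:241,320:453]=c>145
n,l,s,ce=cv2.connectedComponentsWithStats(m)
for i in range(1,n):
    if s[i,4]>20: print(s[i],ce[i],ray(f,*ce[i],0.112 if s[i,4]<130 and ce[i][0]>400 and ce[i][0]<425 else .088))
# lid plane
z=W[...,2]; mm=np.zeros(z.shape,bool); mm[112:172,336:452]=True; mm&=(z>.13)&(z<.24)
P=W[mm]; 
for _ in range(4):
    A=np.c_[P[:,:2],np.ones(len(P))]; co=np.linalg.lstsq(A,P[:,2],rcond=None)[0]; r=A@co-P[:,2]; P=P[abs(r)<.008]
print("plane",co,len(P),r.std(),"ang",np.arctan(np.hypot(*co[:2])),"dir yaw(deg) of hinge->edge",np.degrees(np.arctan2(co[1],co[0])))
# deck edge direction: front edge by deck height
d=(abs(z-.07)<.006)
pts=[]
for u in range(325,450,3):
    v=np.where(d[225:255,u])[0].max()+225+.5; pts.append(ray(f,u,v,.07)[:2])
pts=np.array(pts);k=np.polyfit(pts[:,1],pts[:,0],1);print("front edge x=",k,"yaw deg",-np.degrees(np.arctan(k[0])))
for v in range(205,240,8):
    us=np.where(d[v,300:470])[0]+300; print(ray(f,us.min()-.5,v,.07)[:2],ray(f,us.max()+.5,v,.07)[:2])
big=(z>.12)&(z<.25)
P=W[:, :][big[:, :]];
for u in (345,370,395,420,445):
    v=np.where(big[100:200,u])[0]+100; print(u,v.min(),v.max(),W[v.max()-1,u],W[v.min()+1,u])
```

```text
Traceback (most recent call last):
cv2.error: OpenCV(4.12.0) /io/opencv/modules/imgproc/src/thresh.cpp:1629: error: (-215:Assertion failed) automatic_thresh != (cv::THRESH_OTSU | cv::THRESH_TRIANGLE) in function 'threshold'
```

```bash
cat > m.py <<'E'
from h import *
np.set_printoptions(precision=4,suppress=True)
f=load("top0"); W=cloud(f)
g=cv2.cvtColor(f["img"],cv2.COLOR_RGB2GRAY); print(g[238,350],g[219,362])
T=(int(g[238,350])+int(g[219,362]))/2
m=np.zeros_like(g); m[201:241,320:453]=g[201:241,320:453]>T
n,l,s,ce=cv2.connectedComponentsWithStats(m)
for i in range(1,n):
    if s[i,4]>20: print(s[i],ce[i],ray(f,*ce[i],.088))
z=W[...,2]; mm=np.zeros(z.shape,bool); mm[112:172,336:452]=True; mm&=(z>.13)&(z<.24)
P=W[mm]
for _ in range(4):
    A=np.c_[P[:,:2],np.ones(len(P))]; co=np.linalg.lstsq(A,P[:,2],rcond=None)[0]; r=A@co-P[:,2]; k=abs(r)<.008; P=P[k]
print("plane",co,len(P),r.std(),"ang",np.arctan(np.hypot(*co[:2])),"yaw",np.degrees(np.arctan2(-co[1],-co[0])))
d=(abs(z-.07)<.006)
pts=[]
for u in range(325,450,3):
    v=np.where(d[225:255,u])[0].max()+225+.5; pts.append(ray(f,u,v,.07)[:2])
pts=np.array(pts);k=np.polyfit(pts[:,1],pts[:,0],1);print("front edge x=",k,"yaw deg",-np.degrees(np.arctan(k[0])))
for v in range(205,240,8):
    us=np.where(d[v,300:470])[0]+300; print(ray(f,us.min()-.5,v,.07)[:2],ray(f,us.max()+.5,v,.07)[:2])
big=(z>.12)&(z<.25)
for u in (345,370,395,420,445):
    v=np.where(big[100:200,u])[0]+100; print(u,v.min(),v.max(),W[v.max()-1,u],W[v.min()+1,u])
E
python3 m.py
```

```text
116 150
[382 210  12  23 243] [387.9259 221.4403] [ 0.5298 -0.0431  0.088 ]
[334 213   6  22 119] [336.3193 223.5294] [0.5272 0.0723 0.088 ]
[356 214  12  12 116] [361.5862 219.25  ] [0.5358 0.0156 0.088 ]
[436 216  11  10 110] [441.  220.5] [ 0.5298 -0.1615  0.088 ]
[411 220  11  10  78] [416.0897 224.5513] [ 0.5218 -0.1057  0.088 ]
plane [-0.607   0.0066  0.5899] 6360 0.0011875915307753445 ang 0.5456128680935431 yaw -0.6232375479517148
front edge x= [0.0065 0.4803] yaw deg -0.37213566349366317
[0.5699 0.118 ] [ 0.564  -0.2017]
[0.5516 0.1184] [ 0.5458 -0.2011]
[0.5333 0.1187] [ 0.5275 -0.2006]
[0.5151 0.119 ] [ 0.5093 -0.2   ]
[0.4968 0.1194] [ 0.4912 -0.1994]
345 110 175 [0.6263 0.0599 0.2001] [0.7712 0.0505 0.1217]
370 110 175 [0.6251 0.0119 0.2029] [ 0.7704 -0.0038  0.1207]
395 109 175 [ 0.6246 -0.0373  0.1987] [ 0.7713 -0.0577  0.1215]
420 110 174 [ 0.6252 -0.0845  0.203 ] [ 0.7676 -0.1112  0.1231]
445 109 174 [ 0.6245 -0.1333  0.2011] [ 0.7693 -0.166   0.1206]
```

Measurements agree with the given sizes:

| Item | Measured | Check |
|---|---|---|
| Shaker centre | (0.630, -0.041), yaw about -0.5° | – |
| Hinge | x = 0.775 | – |
| Lid angle | 0.545 rad | edge top expected at z 0.207 |
| Row pitch | 57–58 mm | given 58 mm |

First I'll shut the jaws, rise, and turn the tool square to the shaker.

Call:
apply_moves([
  [[0,0,-0.8],1.2],
  [[0,0,-1.6],2.4],
  [[0,0,-2.4],3.6],
  [[0,0,-2.4],3.6],
  [[0,0,-2.4],3.6],
], jaw=0)

```text
time: 0.52
tool_pos: [0.2066, -0.643, 0.3043]
ee_rot: [179.9, -0.0, -0.2]
ft_force: [0.3, -0.8, -1.0]
opening: 0.0255
```

Call:
apply_moves([
  [[0.7,-0.95,0],0],
  [[1.4,-1.9,0],0],
  [[2.1,-2.85,0],0],
  [[2.8,-3.8,0],0],
  [[3.5,-4.75,0],0],
])

```text
time: 0.93
tool_pos: [0.3123, -0.4986, 0.302]
ee_rot: [-179.9, 0.1, -0.1]
ft_force: [0.5, -0.7, 0.2]
opening: -0.0001
```

Call:
apply_moves([
  [[0.7,-0.95,0],0],
  [[1.4,-1.9,0],0],
  [[2.1,-2.85,0],0],
  [[2.8,-3.8,0],0],
  [[3.5,-4.75,0],0],
])

```text
time: 1.35
tool_pos: [0.4177, -0.3565, 0.3023]
ee_rot: [-180.0, 0.1, -0.1]
ft_force: [0.6, -0.9, -0.8]
opening: -0.0001
```

Call:
apply_moves([
  [[0.7,-0.95,0],0],
  [[1.4,-1.9,0],0],
  [[2.1,-2.85,0],0],
  [[2.8,-3.8,0],0],
  [[3.5,-4.75,0],0],
])

```text
time: 1.77
tool_pos: [0.5231, -0.2145, 0.3023]
ee_rot: [-180.0, 0.1, -0.1]
ft_force: [0.5, -0.7, -0.1]
opening: -0.0002
```

Call:
apply_moves([
  [[0.8,-1.1,0],0],
  [[1.6,-2.2,0],0],
  [[2.4,-3.3,0],0],
  [[3.2,-4.4,0],0],
  [[4.0,-5.5,0],0],
])

```text
time: 2.18
tool_pos: [0.6438, -0.0498, 0.3021]
ee_rot: [-180.0, 0.1, -0.1]
ft_force: [-0.2, -1.3, 0.9]
opening: -0.0001
```

Call:
apply_moves([
  [[0.2,-0.3,0.5],0],
  [[0.2,-0.3,1.0],0],
  [[0.2,-0.3,1.5],0],
  [[0.2,-0.3,2.0],0],
  [[0.2,-0.3,2.3],0],
])

```text
time: 2.6
tool_pos: [0.6483, -0.0425, 0.2313]
ee_rot: [-180.0, 0.2, -0.1]
ft_force: [-0.8, -0.3, -0.2]
opening: -0.0002
```

Call:
apply_moves([
  [[0,0,0.25],0],
  [[0,0,0.5],0],
  [[0,0,0.75],0],
  [[0,0,1.0],0],
  [[0,0,1.25],0],
])

```text
time: 3.02
tool_pos: [0.6496, -0.0427, 0.1965]
ee_rot: [-180.0, -0.0, -0.2]
ft_force: [-0.6, -0.4, 1.5]
opening: -0.0002
```

Call:
apply_moves([
  [[0,0,0.2],0],
  [[0,0,0.4],0],
  [[0,0,0.6],0],
  [[0,0,0.8],0],
  [[0,0,1.0],0],
])

```text
time: 3.43
tool_pos: [0.6495, -0.0426, 0.1664]
ee_rot: [-180.0, -0.0, -0.2]
ft_force: [-0.0, -0.2, 2.4]
opening: 0.0
```

Call:
apply_moves([
  [[0,0,0.2],0],
  [[0,0,0.4],0],
  [[0,0,0.6],0],
  [[0,0,0.8],0],
  [[0,0,1.0],0],
])

```text
time: 3.85
tool_pos: [0.6494, -0.0426, 0.1362]
ee_rot: [-180.0, 0.0, -0.2]
ft_force: [-0.1, -0.7, 1.9]
opening: -0.0
```

Call:
apply_moves([
  [[0,0,0.15],0],
  [[0,0,0.3],0],
  [[0,0,0.4],0],
  [[0,0,0.5],0],
  [[0,0,0.6],0],
])

```text
time: 4.27
tool_pos: [0.6495, -0.0427, 0.1187]
ee_rot: [-180.0, -0.0, -0.2]
ft_force: [-1.6, -0.1, 2.6]
opening: -0.0001
```

Call:
apply_moves([
  [[0,0,0.05],0],
  [[0,0,0.1],0],
  [[0,0,0.15],0],
  [[0,0,0.15],0],
  [[0,0,0.15],0],
])

```text
time: 4.68
tool_pos: [0.6495, -0.0427, 0.1155]
ee_rot: [180.0, -0.0, -0.2]
ft_force: [-8.4, 0.1, 16.9]
opening: 0.0001
```

The force rose to 17 N at z = 0.1155, the height for a shut lid. I'll raise the tool, move over the rocker's far half, and check with the cameras.

Call:
apply_moves([
  [[0,0,0],0],
  [[0,0,-0.5],0],
  [[0,0,-1.0],0],
  [[-0.6,0,-1.5],0],
  [[-1.2,0,-1.5],0],
])

```text
time: 5.1
tool_pos: [0.6149, -0.0423, 0.162]
ee_rot: [-180.0, -0.2, -0.2]
ft_force: [0.2, 1.1, 0.0]
opening: 0.0003
```

Call:
apply_moves([
  [[-0.8,0,0],0],
  [[-1.6,0,0],0],
  [[-2.2,0,0],0],
  [[-2.2,0,0],0],
  [[-2.2,0,0],0],
])

```text
time: 5.52
tool_pos: [0.5473, -0.0425, 0.1599]
ee_rot: [180.0, -0.1, -0.2]
ft_force: [0.9, 0.1, 1.0]
opening: -0.0
```

Run:
```python
from workcell import observe, optics
from h import *
np.set_printoptions(precision=4,suppress=True)
print(observe()["tool_pos"])
for n in("top","side"):
    f=optics.grab_frame(n); cv2.imwrite(f"pics/{n}1.png",f["img"][:,:,::-1]); np.savez(f"{n}1.npz",**f)
f=load("side1");W=cloud(f)
m=(abs(W[...,0]-.68)<.06)&(abs(W[...,1]+.04)<.10)&(W[...,2]<.14)
P=W[m]; A=np.c_[P[:,:2],np.ones(len(P))]; co=np.linalg.lstsq(A,P[:,2],rcond=None)[0]; print(len(P),co, np.median(P[:,2]))
crop=f["img"][170:350,260:460]
cv2.imwrite("pics/sidecrop1.png",cv2.resize(crop[:,:,::-1],None,fx=3.3,fy=3.3,interpolation=cv2.INTER_CUBIC))
```

```text
[ 0.5473 -0.0425  0.1599]
3395 [ 0.0032 -0.0007  0.1133] 0.1155147825894216
```

View pics/sidecrop1.png

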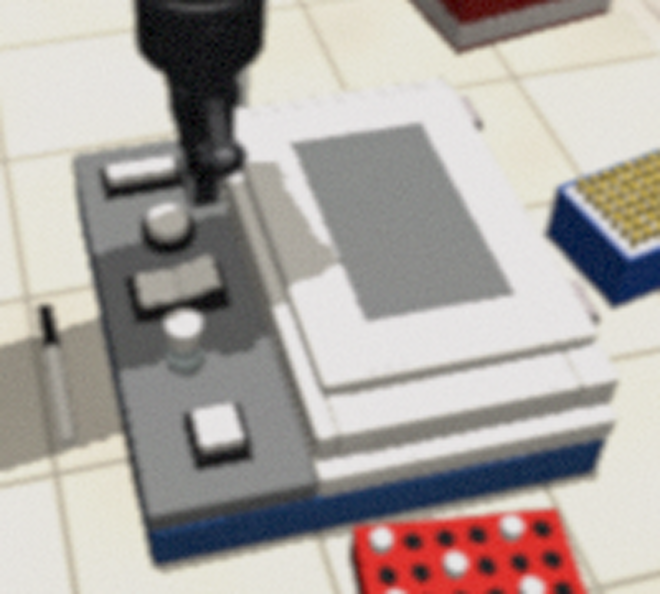

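View pics/top1.png

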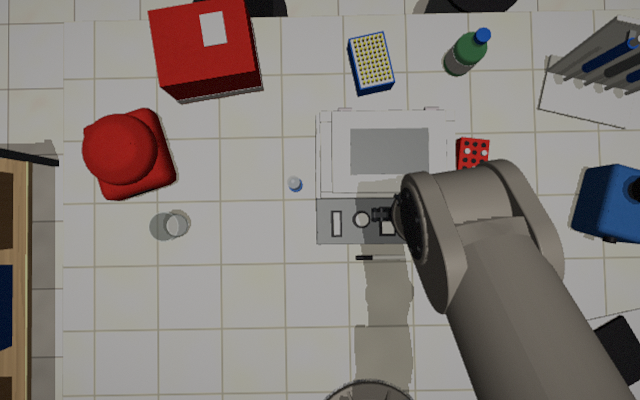

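The lid is level: slope 0.003 and median top height 0.1155. The side crop shows the rocker still off and the jar standing. The tool is over the rocker's far half, so I'll press it.

Call:
apply_moves([
  [[0,0,0.4],0],
  [[0,0,0.8],0],
  [[0,0,1.2],0],
  [[0,0,1.5],0],
  [[0,0,1.8],0],
])

```text
time: 6.03
tool_pos: [0.547, -0.0422, 0.1035]
ee_rot: [-180.0, 0.1, -0.2]
ft_force: [0.1, 0.2, -0.3]
opening: 0.0002
```

Call:
apply_moves([
  [[0,0,0.15],0],
  [[0,0,0.3],0],
  [[0,0,0.45],0],
  [[0,0,0.6],0],
  [[0,0,0.65],0],
])

```text
time: 6.45
tool_pos: [0.548, -0.0423, 0.0857]
ee_rot: [-180.0, -0.1, -0.2]
ft_force: [2.1, -0.2, 2.9]
opening: -0.0003
```

Call:
apply_moves([
  [[0,0,0.05],0],
  [[0,0,0.1],0],
  [[0,0,0.1],0],
  [[0,0,0.1],0],
  [[0,0,0.1],0],
])

```text
time: 6.87
tool_pos: [0.5481, -0.0423, 0.0848]
ee_rot: [180.0, -0.1, -0.2]
ft_force: [-8.7, 0.9, 32.0]
opening: 0.0001
```

It bottomed out at z = 0.085. I'll lift and check the rocker before going to the round key.

Call:
apply_moves([
  [[0,0,-0.5],0],
  [[0,0,-1.2],0],
  [[0,0,-1.8],0],
  [[-0.2,-1.0,-1.8],0],
  [[-0.4,-1.9,-1.8],0],
])

```text
time: 7.28
tool_pos: [0.536, 0.0144, 0.138]
ee_rot: [180.0, -0.1, -0.4]
ft_force: [0.6, 0.9, -0.4]
opening: 0.0001
```

Run:
```python
from workcell import observe, optics
from h import *
np.set_printoptions(precision=4,suppress=True)
s=observe();print(s["tool_pos"],s["ft_force"])
f=optics.grab_frame("side");np.savez("side2.npz",**f);W=cloud(f)
for x in np.arange(.505,.56,.006):
    m=(abs(W[...,0]-x)<.003)&(abs(W[...,1]+.043)<.009)&(W[...,2]<.11)&(W[...,2]>.08); print(round(x,3),m.sum(),np.median(W[m][:,2]) if m.any() else None)
crop=f["img"][170:350,260:460]
cv2.imwrite("pics/sidecrop2.png",cv2.resize(crop[:,:,::-1],None,fx=3.3,fy=3.3,interpolation=cv2.INTER_CUBIC))
```

```text
[0.536  0.0144 0.138 ] [ 0.5712  0.8983 -0.4473]
0.505 11 0.09264812419861912
0.511 16 0.09234257956807634
0.517 16 0.09024548761648321
0.523 17 0.08836624841679475
0.529 18 0.08551640920035297
0.535 16 0.0838418878379582
0.541 17 0.08448629558367637
0.547 17 0.08466626001181088
0.553 14 0.08400195591383375
0.559 9 0.08407439574036868
```

View pics/sidecrop2.png

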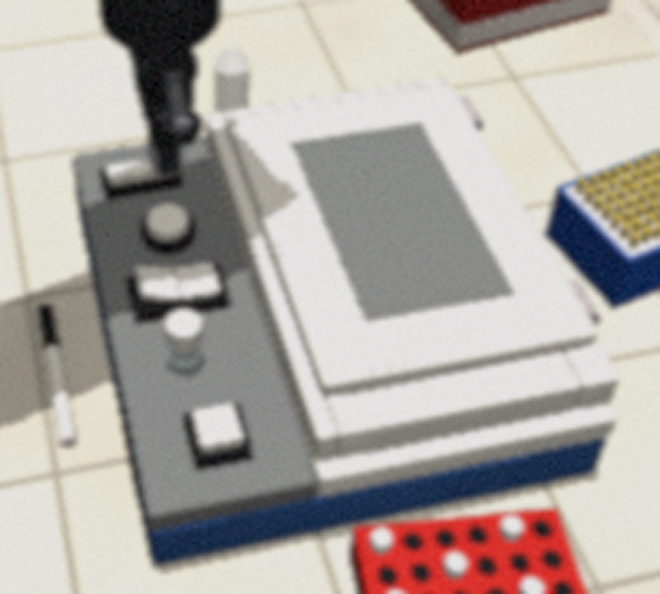

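The rocker is on: its far half is level at 0.0845 and its near half is raised with a slope of about 0.36. The lid is still shut. Next is the round key.

Call:
apply_moves([
  [[0,0,0.4],0],
  [[0,0,0.8],0],
  [[0,0,1.2],0],
  [[0,0,1.4],0],
  [[0,0,1.5],0],
])

```text
time: 7.75
tool_pos: [0.5348, 0.0138, 0.0899]
ee_rot: [180.0, 0.2, -0.3]
ft_force: [0.2, 0.7, -0.6]
opening: 0.0002
```

Call:
apply_moves([
  [[0,0,0.1],0],
  [[0,0,0.2],0],
  [[0,0,0.3],0],
  [[0,0,0.35],0],
  [[0,0,0.38],0],
])

```text
time: 8.17
tool_pos: [0.5359, 0.0144, 0.0815]
ee_rot: [180.0, -0.0, -0.2]
ft_force: [-13.1, -3.4, 36.6]
opening: -0.0
```

Call:
apply_moves([
  [[0,0,-0.03],0],
  [[0,0,-0.03],0],
  [[0,0,-0.03],0],
  [[0,0,-0.5],0],
  [[0,0,-1.0],0],
])

```text
time: 8.58
tool_pos: [0.5354, 0.0148, 0.1104]
ee_rot: [-180.0, 0.0, -0.2]
ft_force: [0.1, 0.6, 0.1]
opening: -0.0002
```

Call:
apply_moves([
  [[0,0,-0.8],0],
  [[0,0,-1.6],0],
  [[0,0,-2.4],0],
  [[-0.8,0,-3.0],0],
  [[-1.6,0,-3.0],0],
])

```text
time: 9.0
tool_pos: [0.4894, 0.0154, 0.2038]
ee_rot: [-180.0, -0.3, -0.2]
ft_force: [-0.6, 0.0, -0.1]
opening: -0.0002
```

Call:
apply_moves([
  [[-0.8,0.6,-0.5],0],
  [[-1.2,1.5,-1.0],0],
  [[-1.2,2.4,-1.0],0],
  [[-1.2,3.3,-1.0],0],
  [[-1.2,4.2,-1.0],0],
])

```text
time: 9.42
tool_pos: [0.4513, -0.1122, 0.2313]
ee_rot: [180.0, -0.1, -0.2]
ft_force: [0.9, 0.7, -0.2]
opening: -0.0003
```

Call:
apply_moves([
  [[0,0.9,0],0],
  [[0,1.8,0],0],
  [[0,2.7,0],0],
  [[0,3.6,0],0],
  [[0,4.5,0],0],
])

```text
time: 9.83
tool_pos: [0.4507, -0.2474, 0.2307]
ee_rot: [180.0, -0.1, -0.2]
ft_force: [1.1, 0.1, -0.4]
opening: -0.0003
```

Run:
```python
from workcell import observe, optics
from h import *
np.set_printoptions(precision=4,suppress=True)
s=observe();print(s["tool_pos"],s["ft_force"],s["time"])
for n in ("top","side"):
    f=optics.grab_frame(n);np.savez(n+"3.npz",**f);cv2.imwrite(f"pics/{n}3.png",f["img"][:,:,::-1]);W=cloud(f)
    for nm,x,y,r in [("round",.536,.0156,.008),("long",.528,.0723,.005),("sq",.5298,-.159,.008),("far",.547,-.043,.006),("near",.513,-.043,.006),("lid",.66,-.04,.05)]:
        m=(abs(W[...,0]-x)<r)&(abs(W[...,1]-y)<r)&(W[...,2]<.13); print(n,nm,m.sum(),np.median(W[m][:,2]))
```

```text
[ 0.4507 -0.2474  0.2307] [ 1.0735  0.0527 -0.3666] 9.8333
top round 52 0.0884229119772183
top long 21 0.08772165476718696
top sq 57 0.08828873543944382
top far 29 0.08511807783952052
top near 28 0.09179227200584528
top lid 2116 0.11617389415194979
side round 4 0.08834966028223146
side long 0 nan
side sq 56 0.0876545792244543
side far 20 0.08469680682431607
side near 1 0.07725887128401454
side lid 1424 0.11551836335240961
  return _methods._mean(a, axis=axis, dtype=dtype,
  ret = ret.dtype.type(ret / rcount)
```

View pics/top3.png

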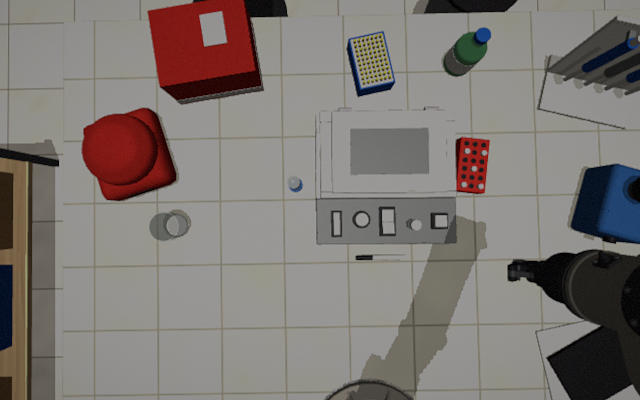

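View pics/side3.png

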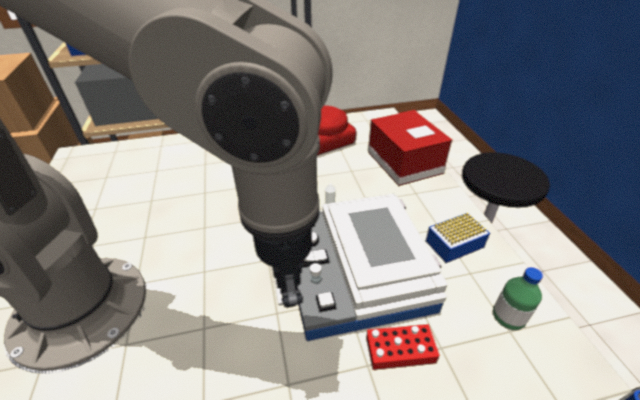

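The top view shows the jar (416,224), tube (294,184), beaker (176,224), rack (473,165) and marker (380,258) where they were. The lid is shut, the rocker is on, the keys are up, and the arm is clear of everything.

```bash
python3 -c "
from workcell import job
print(job.hand_in())"
```

```text
the job is handed in; nothing more can be done
None
```

The shaker is started and the job is handed in, at about 10 s of the 51 s allowed; the hand-in reported no verdict. I pushed the lid shut, pressed the rocker's far half on, then pressed the round key to its stop for at least 0.25 s and let it come back up.

The last camera checks, with the arm backed away and touching nothing, showed:
- **Lid:** shut, with its top at 0.1155–0.116 m against 0.1155 m expected.
- **Rocker:** on, with the far half level at 0.085 m and the near half raised.
- **Keys:** all three up at about 0.088 m.
- **Loose things:** jar, tube, beaker, rack and marker appear unmoved in the top view. I judged this by eye and did not measure it.

**Forces:** contact forces at the stops reached 17 N on the lid, 32 N on the rocker and 37 N on the round key. These pressed through the fingertips.

**Failed readings:** in the final side view the arm hid the long key and the rocker's near half, so those two readings come from the top view only. No check disagreed with another.

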